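# Take the worn felt wheel off the polishing head with its left-hand nut

## Task

Strip the worn felt wheel from the polishing head: read the mark engraved on the brass nut to see which way it unscrews, turn it until it is quite free of the thread, lift it off, and lay it flat in the blue tray. Then lift the felt wheel off the spindle and lay it flat in the tray beside the nut. Let the thread carry the nut up as it turns, never force or wrench nut or wheel against the spindle, and leave the other things on the bench alone.

Things in the scene. Friction and masses are not known exactly. Their poses are not given: they have to be found in the camera images.
- nut: brass hexagon hand nut, 46 mm across flats (53 over corners), 30 mm tall, 28 mm open bore, about 120 g, screwed down on the felt wheel on the polishing head's spindle, stiff at first. Origin: centre of its underside; z up; pairs of flats face along its x axis and at 60 and 120 deg from it. Over 20 N between nut and head is wrenching
- nut_mark (a point): middle of the nut's top face, 30 mm above its underside. The clockwise arrow engraved here and the groove cut round the flats mark a left-hand thread: it unscrews clockwise seen from above and jams the other way. The coarse thread carries the nut up several mm; within a turn it is out of the thread and lifts straight off. It still holds for a while after the spring's load has gone
- polishing_head: bench polishing head, fixed: dark base plate 150 x 130 x 10 mm, green round housing up to 64 mm high, 50 mm round flange (sprung, about 10 N, rises at most 5 mm as the nut is loosened) with its top 80 mm up, vertical spindle on the axis, 26 mm over its thread. Origin: centre of the base plate's underside, on the spindle's axis; z up; red switch on the -x side
- spindle_tip (a point): tip of the steel spindle, on its axis, 139 mm above the polishing head's underside; nut and wheel must be lifted over it
- felt_wheel: worn hard felt polishing wheel, a grey ring 62 mm across and 26 mm thick with a 30 mm bore, about 60 g, held between flange and nut. It sits round a 27 mm boss of the flange, 12 mm tall, and clears the thread by 2 mm all round. Origin: centre of its underside; z along its axis. Over 20 N between wheel and head is forcing it
- parts_tray: blue sheet-metal parts tray, 165 x 250 mm (x, y), 22 mm high, open at the top, walls and floor 3 mm, 0.8 kg, loose, empty. Origin: centre of its underside; y along its long side
- glue_bottle: white glue bottle with a red nozzle, 41 mm across, 132 mm tall, a bystander. Origin: centre of its foot
- ink_pot: small white ink pot with a black collar, 36 mm across, 34 mm tall, a bystander. Origin: centre of its foot
- shell_2: brown half eggshell, fragile, 48 mm across, 32 mm tall, a bystander. Origin: centre of its underside
- sanding_block: brown cork sanding block, 56 x 86 x 27 mm, a bystander. Origin: centre of its underside
There are look-alikes about, which are no part of the job. There is more than one size of the felt_wheel; the job needs the largest.

How it is judged:
By the outcome, as a careful person would: the job done as asked, in the order asked, and still so for the second after the job is handed in, with the robot touching nothing.
It also fails if it takes over 72 s, if anything falls off the work surface, if the arm or the gripper's body presses on something with over 40 N, if the wrist force passes 120 N, or if a joint passes its speed limit or range.

## Robot

A 6-joint arm with a two-finger parallel gripper is mounted at the origin on a cart in front of the work surface, level with it; the furniture and walls round the work are solid. World frame = base frame: x ahead of the robot, y to its left, z up, the work surface at z = 0. Lengths are in m, angles in rad, forces in N, time in s.
With the tool pointing down it reaches from about 0.3 to 1 m from the base axis. Payload 5.1 kg.
Tool frame: the origin (TCP) lies at the very end of the fingers, on their centre line; the grasp point (between the pads) lies 19 mm behind it; z points along the fingers, y is the line along which they close (so a half turn about z gives the same grasp; the last joint's range is limited). The gripper opens to 95 mm and grips with 3 to 60 N. Pads are 20 mm wide; open, the fingers measure 119 mm over their backs; the gripper's body (75 mm by 180 mm) begins 59 mm behind the grasp point.
Start: joints at [1.127, 0.124, 1.65, -0, 1.367, -0.083], TCP at [0.229, 0.608, 0.215] pointing down, gripper open.
Joint ranges: [-2.61, 2.61], [-1.02, 2.33], [0.03, 2.71], [-1.35, 4.49], [0.32, 2.68], [-2.91, 2.91]. Speed limits (rad/s): [2.57, 2.57, 3.14, 3.14, 3.14, 3.14].

## Interface

Orientations are given as a unit quaternion [x, y, z, w].
In Python, from cell import observe, optics, arm gives the robot as it stands.
- The arm moves only by the tool move_arm, never from a script. Its argument "deltas" is a list of rows, each a list of 5 numbers: the closure, from 0 (fully open) to 1 (shut), then the shift along the world's x, y, z in m, then the turn about the world's z in degrees. In form: [[gripper, x, y, z, twist], ...]. A call has exactly 10 rows; each row shifts and turns the commanded pose from where the row before left it; what a row does not reach is not made up. A row lasts 1/12 s, in which the tool goes at most 41.7 mm and 7.16 degrees, less where a joint would pass 70% of its speed; a pose out of reach is approached as far as the arm can. A call with a gripper value outside its range is refused whole. The fingers move at their own pace and stop on an object; the grip force is fixed at half the most. Time passes only in rows, so rows that do not move let the fingers close, or fill a call up. It gives the time, the measured TCP pose, the force, the opening and the grip force at its end, in the units of the state.
- observe(): the state, without advancing time (a new reading comes with each control period).
- optics.grab_frame(name): name is "side" or "top" or "wrist"; returns a dict with "img" (400x640x3 uint8, red, green, blue), "vfov" (degrees; the focal length in pixels is half the picture's height over the tangent of half this angle, whatever the lens; pixels are square), "cx", "cy" (the principal point, pixels), "extrinsics" (4x4, takes a point from camera to world coordinates). Camera axes: x right, y down, z forward; pixel columns grow to the right and rows downward; lengths in m; the calibration is good to about 2 mm. A picture is of the moment at which its call begins. There is no depth.
- arm.job_done(): hands the job in; it is judged then, once.
The state is a dict: "t": time; "q": joint angles; "joint_velocities": joint speeds; "tau": joint torques, N m; "tool_pos": TCP position; "tool_rot": TCP orientation; "force": force on the tool from outside, world axes, zero at the start; "moment": the same for the moment, N m; "opening": opening from 0.0 (shut) to 1.0 (fully open); "gripper_force": force on a finger pad.
Only numpy, scipy, OpenCV 4.12 (cv2) and the standard library are available. Lean on these libraries where they do the work, as an engineer would, in place of code of your own. Each camera call takes 0.05 s, during which the arm holds its last target. There are 200 camera calls.

## Working session

There is one attempt and no reset: what is moved stays moved. The work goes in short steps, Python scripts to look and compute and a tool call to move; the robot and the scene stay as the last step left them, time stands still between calls to the robot, and variables do not carry over. Pictures are saved under pics/ and viewed, at most 10 in all, crops included, and the job is handed in when it is done.

Besides the shell and the picture viewer there is one more tool, called after "Request:" in YAML: its name, and indented under it one key for each argument. move_arm: Moves the arm, as the interface text tells. Its arguments: {"type":"object","properties":{"deltas":{"type":"array","items":{"type":"array","items":{"type":"number"}}}},"required":["deltas"]}

```bash
mkdir -p pics; cat > h.py <<'E'
import numpy as np, cv2
from cell import observe, optics, arm
def grab(n):
    f=optics.grab_frame(n); np.savez(''+n+'.npz',**{k:np.array(v) for k,v in f.items()}); return f
def load(n): return np.load(''+n+'.npz')
def K(f): return 200/np.tan(np.radians(float(f['vfov']))/2)
def pix2z(f,u,v,z):
    E=np.array(f['extrinsics']);d=E[:3,:3]@np.array([(u-f['cx'])/K(f),(v-f['cy'])/K(f),1]);o=E[:3,3]
    return o+d*(z-o[2])/d[2]
def proj(f,p):
    E=np.array(f['extrinsics']);c=E[:3,:3].T@(np.array(p)-E[:3,3]);return c[:2]/c[2]*K(f)+[float(f['cx']),float(f['cy'])]
E
python3 - <<'E'
from h import *
a=grab('side');b=grab('top')
for n,f in(('side',a),('top',b)):
    cv2.imwrite(f'pics/{n}0.png',f['img'][:,:,::-1]); print(n,f['vfov'],f['cx'],f['cy'],np.round(f['extrinsics'],3).tolist())
s=observe();print(s)
E
```

```text
side 50.51104009855835 323.56308123603367 196.81312161413737 [[0.994, -0.055, 0.097, 0.44], [-0.111, -0.503, 0.857, -1.103], [0.002, -0.862, -0.506, 0.637], [0.0, 0.0, 0.0, 1.0]]
top 52.45318169262417 325.13610494081786 199.74480892794878 [[-0.024, -0.998, 0.055, 0.471], [-1.0, 0.023, -0.02, -0.188], [0.018, -0.055, -0.998, 1.121], [0.0, 0.0, 0.0, 1.0]]
{'t': 0.1, 'q': array([ 1.12738169e+00,  1.24413888e-01,  1.65155427e+00, -4.65947320e-05,
        1.36749739e+00, -8.25870999e-02]), 'joint_velocities': array([ 1.29014593e-03, -2.55063674e-04, -3.21018458e-03, -1.24458883e-03,
       -8.05283057e-05,  1.10721137e-03]), 'tau': array([-1.72281439e-04, -4.18885946e+01, -3.61094141e+01,  7.76198599e-02,
        4.62816388e-02, -7.84957388e-05]), 'tool_pos': array([0.22925932, 0.60759615, 0.21351685]), 'tool_rot': array([ 1.79431914e-01,  9.83769948e-01, -9.10174632e-04, -2.21427460e-04]), 'force': array([-0.40275572,  0.2745149 , -0.29223978]), 'moment': array([0.00656332, 0.03665472, 0.0431698 ]), 'gripper_force': 0.0, 'opening': 0.9970060504568254}
```

View pics/side0.png

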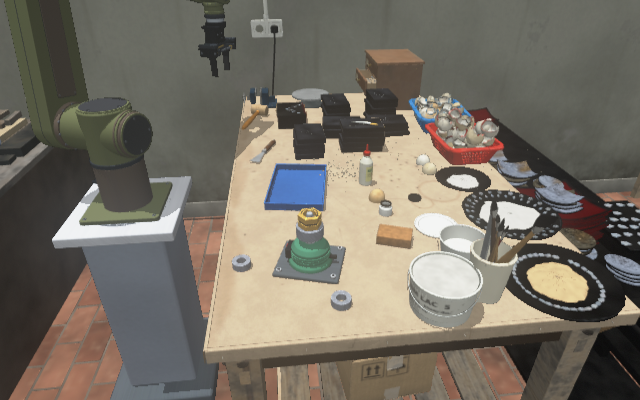

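View pics/top0.png

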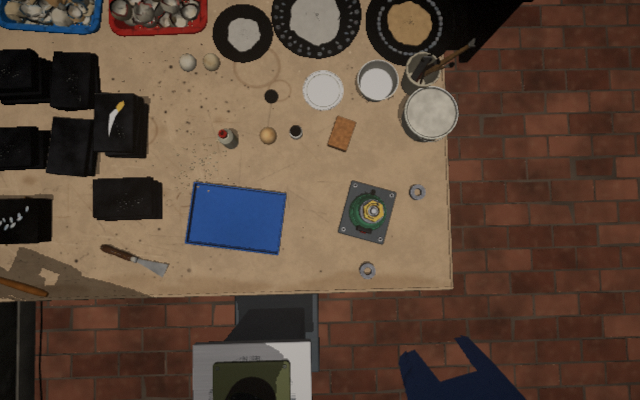

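The nut is on the head, at side (311,218) and top (373,211), with the felt wheel just below it at side (310,235). The look-alikes are two small grey rings on the bench, at side (241,263) and (341,299). They are smaller and not mounted on the head. The tray is at side (296,187).

```bash
python3 - <<'E'
from h import *
a=load('side');b=load('top')
A=cv2.resize(a['img'][200:285,270:350],None,fx=5,fy=5,interpolation=3)
B=cv2.resize(b['img'][175:247,330:405],None,fx=5.3,fy=5.9,interpolation=3)
h=max(A.shape[0],B.shape[0])
C=np.zeros((h,A.shape[1]+B.shape[1],3),np.uint8);C[:A.shape[0],:A.shape[1]]=A;C[:B.shape[0],A.shape[1]:]=B
print(C.shape,A.shape);cv2.imwrite('pics/crop1.png',C[:,:,::-1])
for n,(u,v,z) in dict(nuttop=(373,211,.137)).items(): print(n,pix2z(b,u,v,z))
for u,v in [(196,182),(286,192),(278,254),(187,243)]: print(pix2z(b,u,v,.022))
for u,v in [(352,181),(397,189),(381,244),(337,234)]: print(pix2z(b,u,v,.010))
E
```

```text
(425, 798, 3) (425, 400, 3)
nuttop [ 0.49491542 -0.32316774  0.137     ]
[0.58716869 0.1381231  0.022     ]
[ 0.55467235 -0.10420515  0.022     ]
[ 0.38817429 -0.07970124  0.022     ]
[0.42356454 0.1630957  0.022     ]
[ 0.58190498 -0.28515539  0.01      ]
[ 0.55708551 -0.40866246  0.01      ]
[ 0.40740508 -0.35976744  0.01      ]
[ 0.43753554 -0.2401875   0.01      ]
```

View pics/crop1.png

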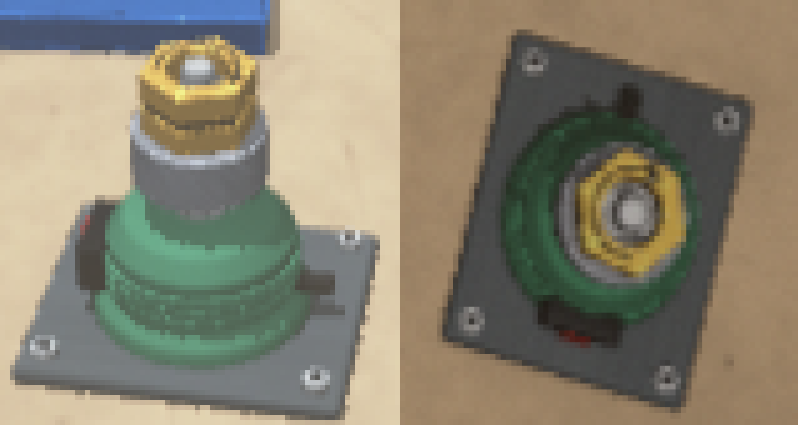

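The crop confirms the choice: a brass hex nut with a groove round its flats sits on the grey wheel on the green head. Its top-face centre is at about top (373.4,211). Next I fit the hexagon's pose in both views.

```bash
cat > fit.py <<'E'
from h import *
from scipy.optimize import minimize
def mask(f,box):
    m=np.zeros((400,640),np.uint8);u0,u1,v0,v1=box
    h=cv2.cvtColor(np.array(f['img']),cv2.COLOR_RGB2HSV)
    y=((h[...,0]>14)&(h[...,0]<32)&(h[...,1]>135)).astype(np.uint8)
    m[v0:v1,u0:u1]=y[v0:v1,u0:u1]
    c,_=cv2.findContours(m,0,2);c=max(c,key=cv2.contourArea);out=np.zeros_like(m);cv2.fillPoly(out,[cv2.convexHull(c)],1);return out
def model(f,x,y,a,z0=.106,S=8,box=None):
    P=[]
    for z in(z0,z0+.03):
        for k in range(6):
            t=a+np.pi/6+k*np.pi/3;P.append(proj(f,[x+.02656*np.cos(t),y+.02656*np.sin(t),z]))
    u0,u1,v0,v1=box
    h=cv2.convexHull(((np.array(P)-[u0,v0]+.5)*S).astype(np.float32))
    im=np.zeros(((v1-v0)*S,(u1-u0)*S),np.float32);cv2.fillPoly(im,[h.astype(np.int32)],1)
    return cv2.resize(im,(u1-u0,v1-v0),interpolation=cv2.INTER_AREA)
E
python3 - <<'E'
from fit import *
F=[(load('top'),(350,400,190,235)),(load('side'),(290,332,200,238))]
M=[mask(f,b) for f,b in F]
for sel in([0],[1],[0,1]):
    best=None
    for a0 in range(0,60,5):
        def c(p):return sum(np.abs(model(F[i][0],*p[:2],np.radians(p[2]*1000),box=F[i][1])-M[i][F[i][1][2]:F[i][1][3],F[i][1][0]:F[i][1][1]]).sum() for i in sel)
        r=minimize(c,[.495,-.323,a0/1000],method='Nelder-Mead',options=dict(initial_simplex=[[.495,-.323,a0/1000],[.499,-.323,a0/1000],[.495,-.319,a0/1000],[.495,-.323,a0/1000+.006]]))
        if best is None or r.fun<best.fun:best=r
    print(sel,best.x,best.fun,[m.sum() for m in M])
t=load('top');C=np.array([[.58716869,.1381231],[.55467235,-.10420515],[.38817429,-.07970124],[.42356454,.1630957]])
print(C.mean(0),np.degrees(np.arctan2(*(C[0]-C[1])[::-1])),np.degrees(np.arctan2(*(C[3]-C[2])[::-1])))
from scipy.spatial.transform import Rotation as R
print(R.from_quat(observe()['tool_rot']).as_matrix().round(3))
E
```

```text
Traceback (most recent call last):
  File "fit.py", line 8, in mask
    c,_=cv2.findContours(m,0,2);c=max(c,key=cv2.contourArea);out=np.zeros_like(m);cv2.fillPoly(out,[cv2.convexHull(c)],1);return out
                                  ~~~^^^^^^^^^^^^^^^^^^^^^^^
ValueError: max() iterable argument is empty
```

```bash
python3 - <<'E'
from fit import *
for n,(u0,u1,v0,v1) in dict(top=(350,400,190,235),side=(290,332,200,238)).items():
    f=load(n);i=f['img'];print(i.dtype,i.shape);h=cv2.cvtColor(np.array(i),cv2.COLOR_RGB2HSV)[v0:v1,u0:u1]
    print(((h[...,0]>14)&(h[...,0]<32)&(h[...,1]>135)).sum()); print(h[(v1-v0)//2-4,::4].tolist())
E
```

```text
uint8 (400, 640, 3)
187
[[62, 72, 60], [65, 89, 69], [62, 75, 61], [10, 23, 99], [23, 145, 137], [13, 14, 124], [17, 16, 112], [18, 155, 79], [20, 138, 155], [30, 8, 66], [40, 11, 72], [17, 91, 154], [17, 88, 157]]
uint8 (400, 640, 3)
0
[[20, 54, 220], [20, 54, 223], [20, 127, 198], [23, 132, 234], [0, 2, 124], [105, 7, 141], [19, 62, 148], [20, 126, 184], [18, 59, 216], [19, 55, 221], [20, 57, 220]]
```

```bash
sed -i 's/>135/>108/' fit.py; cat > run1.py <<'E'
from fit import *
F=[(load('top'),(350,400,190,235)),(load('side'),(290,332,200,238))]
M=[mask(f,b) for f,b in F]
for sel in([0],[1],[0,1]):
    best=None
    for a0 in range(0,60,5):
        def c(p):return sum(np.abs(model(F[i][0],*p[:2],np.radians(p[2]*1000),box=F[i][1])-M[i][F[i][1][2]:F[i][1][3],F[i][1][0]:F[i][1][1]]).sum() for i in sel)
        r=minimize(c,[.495,-.323,a0/1000],method='Nelder-Mead',options=dict(initial_simplex=[[.495,-.323,a0/1000],[.499,-.323,a0/1000],[.495,-.319,a0/1000],[.495,-.323,a0/1000+.006]]))
        if best is None or r.fun<best.fun:best=r
    print(sel,best.x,best.fun,[m.sum() for m in M])
C=np.array([[.58716869,.1381231],[.55467235,-.10420515],[.38817429,-.07970124],[.42356454,.1630957]])
print(C.mean(0),np.degrees(np.arctan2(*(C[0]-C[1])[::-1])),np.degrees(np.arctan2(*(C[3]-C[2])[::-1])))
from scipy.spatial.transform import Rotation as R
print(R.from_quat(observe()['tool_rot']).as_matrix().round(3))
E
python3 run1.py
```

```text
[0] [ 0.49634053 -0.3248094  -0.02401501] 17.59375 [np.uint64(341), np.uint64(441)]
[1] [ 0.4967876  -0.32049678  0.04460695] 33.796875 [np.uint64(341), np.uint64(441)]
[0, 1] [ 0.49637823 -0.3233139   0.04349985] 80.328125 [np.uint64(341), np.uint64(441)]
[0.48839497 0.0293281 ] 82.36217322888595 81.70693043955646
[[-0.936  0.353 -0.001]
 [ 0.353  0.936 -0.002]
 [ 0.    -0.002 -1.   ]]
```

Request:
move_arm:
  deltas:
    - [0,0.0107,-0.0372,0.0016,1.24]
    - [0,0.0107,-0.0372,0.0016,1.24]
    - [0,0.0107,-0.0372,0.0016,1.24]
    - [0,0.0107,-0.0372,0.0016,1.24]
    - [0,0.0107,-0.0372,0.0016,1.24]
    - [0,0.0107,-0.0372,0.0016,1.24]
    - [0,0.0107,-0.0372,0.0016,1.24]
    - [0,0.0107,-0.0372,0.0016,1.24]
    - [0,0.0107,-0.0372,0.0016,1.24]
    - [0,0.0107,-0.0372,0.0016,1.24]

```text
t: 0.93
tool_pos: [0.3362, 0.2343, 0.2303]
tool_rot: [0.071, 0.997, -0.0, -0.0]
force: [0.7, 0.1, -0.8]
opening: 1.001
gripper_force: 0.0
```

Request:
move_arm:
  deltas:
    - [0,0.0107,-0.0372,0.0016,1.24]
    - [0,0.0107,-0.0372,0.0016,1.24]
    - [0,0.0107,-0.0372,0.0016,1.24]
    - [0,0.0107,-0.0372,0.0016,1.24]
    - [0,0.0107,-0.0372,0.0016,1.24]
    - [0,0.0107,-0.0372,0.0016,1.24]
    - [0,0.0107,-0.0372,0.0016,1.24]
    - [0,0.0107,-0.0372,0.0016,1.24]
    - [0,0.0107,-0.0372,0.0016,1.24]
    - [0,0.0107,-0.0372,0.0016,1.24]

```text
t: 1.77
tool_pos: [0.4433, -0.1379, 0.2464]
tool_rot: [-0.036, 0.999, 0.0, -0.0]
force: [-0.3, 0.5, 0.5]
opening: 1.006
gripper_force: 0.0
```

Request:
move_arm:
  deltas:
    - [0,0.0107,-0.0372,0.0016,1.24]
    - [0,0.0107,-0.0372,0.0016,1.24]
    - [0,0.0107,-0.0372,0.0016,1.24]
    - [0,0.0107,-0.0372,0.0016,1.24]
    - [0,0.0107,-0.0372,0.0016,1.24]
    - [0,0,0,0,0]
    - [0,0,0,0,0]
    - [0,0,0,0,0]
    - [0,0,0,0,0]
    - [0,0,0,0,0]

```text
t: 2.6
tool_pos: [0.4969, -0.3206, 0.2548]
tool_rot: [-0.091, 0.996, -0.0, 0.0]
force: [0.7, -0.4, 0.2]
opening: 1.005
gripper_force: 0.0
```

```bash
python3 - <<'E'
from h import *
w=grab('wrist');cv2.imwrite('pics/wrist0.png',w['img'][:,:,::-1]);print(np.round(w['extrinsics'],3).tolist(),w['vfov'],w['cx'],w['cy'])
print(proj(w,[.4955,-.3235,.136]));s=observe();print({k:np.round(s[k],4) for k in('t','q','tool_pos','force')})
u,v=proj(w,[.4955,-.3235,.136]).astype(int)
i=w['img'];c=i[max(0,v-90):v+90,max(0,u-110):u+110];print(max(0,v-90),max(0,u-110),c.shape)
cv2.imwrite('pics/wc0.png',cv2.resize(c,None,fx=3.3,fy=3.3,interpolation=3)[:,:,::-1])
E
```

```text
[[-0.181, 0.948, 0.264, 0.423], [0.984, 0.174, 0.049, -0.334], [0.0, 0.268, -0.963, 0.426], [0.0, 0.0, 0.0, 1.0]] 63.90091987660131 319.23658446968676 199.89440672909095
[316.29605886 192.42488683]
{'t': np.float64(2.65), 'q': array([-0.6639, -0.0269,  1.739 ,  0.    ,  1.4291, -2.4163]), 'tool_pos': array([ 0.4969, -0.3207,  0.255 ]), 'force': array([0.6166, 0.3461, 0.3958])}
102 206 (180, 220, 3)
```

View pics/wc0.png

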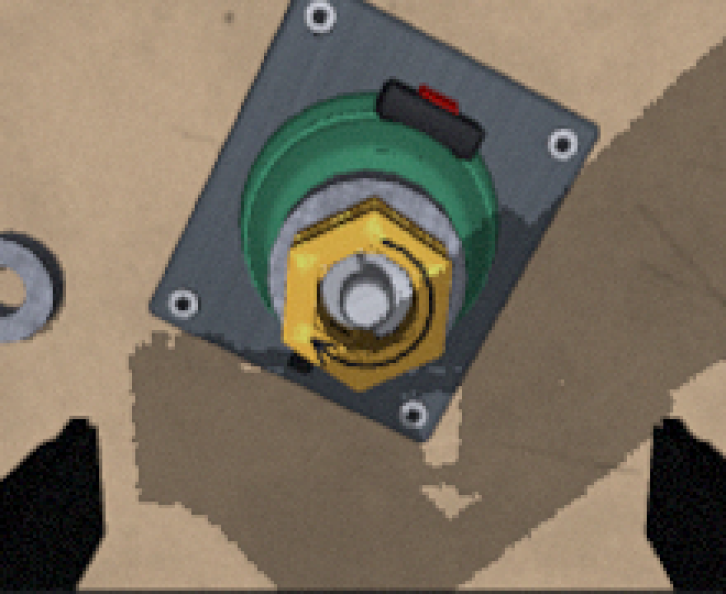

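The wrist crop shows the engraved arrow running clockwise, with its head at lower left (318,350). The hexagon vertices read off at about (375,207), (449,260), (446,345), (360,392), (283,345) and (290,257).

```bash
python3 - <<'E'
from fit import *
w=load('wrist');V=[(375,207),(449,260),(446,345),(360,392),(283,345),(290,257)]
P=np.array([pix2z(w,206+u/3.3-.35,102+v/3.3-.35,.136)[:2] for u,v in V]);c=P.mean(0);d=P-c
print(P.round(4).tolist(),c,np.hypot(*d.T),np.degrees(np.arctan2(d[:,1],d[:,0]))%60)
t=pix2z(w,206+366/3.3-.35,102+302/3.3-.35,.139);print('tip',t)
box=(260,370,140,245);m=mask(w,box);mm=m[140:245,260:370]
best=None
for a0 in range(0,60,10):
    f=lambda p:np.abs(model(w,p[0],p[1],np.radians(p[2]*1000),box=box)-mm).sum()
    r=minimize(f,[*c,a0/1000],method='Nelder-Mead',options=dict(initial_simplex=[[*c,a0/1000],[c[0]+.004,c[1],a0/1000],[c[0],c[1]+.004,a0/1000],[*c,a0/1000+.006]]))
    if best is None or r.fun<best.fun:best=r
print(best.x,best.fun,mm.sum())
from scipy.spatial.transform import Rotation as R
y=R.from_quat(observe()['tool_rot']).as_matrix()[:,1];print(np.degrees(np.arctan2(y[1],y[0])))
E
```

```text
[[0.4691, -0.3255], [0.4801, -0.3025], [0.5045, -0.2984], [0.5229, -0.32], [0.5129, -0.3442], [0.4872, -0.3463]] [ 0.49612045 -0.32282313] [0.02713041 0.02591669 0.02582645 0.02692554 0.02717164 0.02511309] [ 5.69380915  8.31197974 11.06554377  5.92401502  8.16249863  9.27316896]
tip [ 0.49539613 -0.32324611  0.139     ]
[ 0.49704646 -0.32303502  0.03543866] 62.484375 2317
100.40601059957288
```

Request:
move_arm:
  deltas:
    - [0,-0.0007,-0.0023,0,-3.4]
    - [0,0,0,-0.03,0]
    - [0,0,0,-0.03,0]
    - [0,0,0,-0.03,0]
    - [0,0,0,-0.025,0]
    - [0,0,0,-0.02,0]
    - [0,0,0,-0.01,0]
    - [0,0,0,0,0]
    - [0,0,0,0,0]
    - [0,0,0,0,0]

```text
t: 3.48
tool_pos: [0.4973, -0.3247, 0.1118]
tool_rot: [-0.061, 0.998, -0.001, 0.001]
force: [-0.2, -0.7, 0.2]
opening: 0.997
gripper_force: 0.0
```

```bash
python3 - <<'E'
from h import *
s=observe();print({k:np.round(s[k],4) for k in('t','q','tool_pos','force')})
w=grab('wrist');a=grab('side');b=grab('top')
A=cv2.resize(a['img'][170:270,260:360],None,fx=4,fy=4,interpolation=3)
C=np.hstack([A,cv2.resize(w['img'][150:400,195:445],(400,400))]);cv2.imwrite('pics/c2.png',C[:,:,::-1])
E
```

```text
{'t': np.float64(3.4833), 'q': array([-6.6880e-01,  8.5200e-02,  1.8714e+00, -1.0000e-04,  1.1817e+00,
       -2.3609e+00]), 'tool_pos': array([ 0.4973, -0.3247,  0.1118]), 'force': array([-0.2439, -0.6895,  0.1694])}
```

View pics/c2.png

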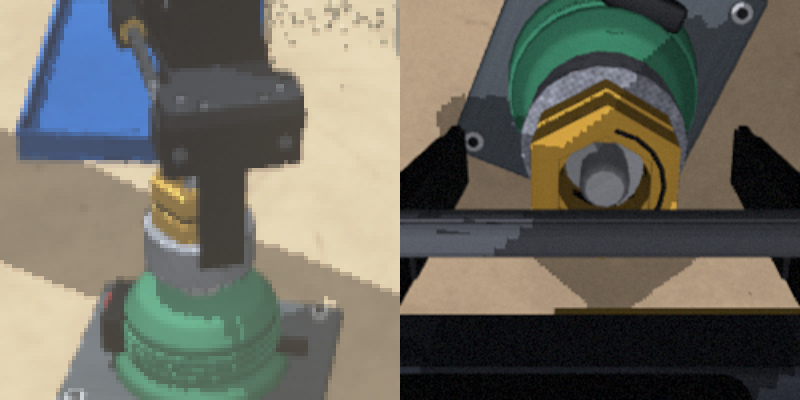

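The side half shows the finger just over the wheel's top edge. In the wrist half the fingers (466 and 733, mid 600) are centred within about 1.5 mm of the nut (531–679, mid 605), so I correct for that and close.

Request:
move_arm:
  deltas:
    - [0,-0.001,0.0016,-0.002,0]
    - [0,0,0,0,0]
    - [0.2,0,0,0,0]
    - [0.3,0,0,0,0]
    - [0.4,0,0,0,0]
    - [0.45,0,0,0,0]
    - [0.45,0,0,0,0]
    - [0.48,0,0,0,0]
    - [0.48,0,0,0,0]
    - [0.48,0,0,0,0]

```text
t: 4.47
tool_pos: [0.4953, -0.3226, 0.1076]
tool_rot: [-0.06, 0.998, 0.0, -0.0]
force: [0.4, 0.2, 0.8]
opening: 0.535
gripper_force: 0.0
```

Request:
move_arm:
  deltas:
    - [0.5,0,0,0,0]
    - [0.5,0,0,0,0]
    - [0.51,0,0,0,0]
    - [0.51,0,0,0,0]
    - [0.515,0,0,0,0]
    - [0.515,0,0,0,0]
    - [0.52,0,0,0,0]
    - [0.52,0,0,0,0]
    - [0.53,0,0,0,0]
    - [0.53,0,0,0,0]

```text
t: 5.3
tool_pos: [0.4954, -0.3232, 0.1078]
tool_rot: [-0.06, 0.998, -0.001, 0.0]
force: [0.2, -5.5, -2.7]
opening: 0.484
gripper_force: 29.8
```

Request:
move_arm:
  deltas:
    - [0.6,0,-0.0006,0,0]
    - [0.6,0,0,0,0]
    - [0.6,0,0,0,-2]
    - [0.6,0,0,0,-2]
    - [0.6,0,0,0,-2]
    - [0.6,0,0,0,-2]
    - [0.6,0,0,0,-2]
    - [0.6,0,0,0,-2]
    - [0.6,0,0,0,0]
    - [0.6,0,0,0,0]

```text
t: 6.13
tool_pos: [0.4956, -0.3222, 0.1081]
tool_rot: [0.044, 0.999, 0.001, 0.0]
force: [0.3, 2.3, 2.5]
opening: 0.487
gripper_force: 29.8
```

```bash
cat > st.py <<'E'
from h import *
from scipy.spatial.transform import Rotation as R
s=observe();y=R.from_quat(s['tool_rot']).as_matrix()[:,1]
print({k:np.round(s[k],4).tolist() for k in('t','tool_pos','force','moment','opening','gripper_force')},'ya',np.degrees(np.arctan2(y[1],y[0])).round(2),'q',s['q'].round(3))
E
python3 st.py
```

```text
{'t': 6.1333, 'tool_pos': [0.4956, -0.3222, 0.1081], 'force': [0.3294, 2.3179, 2.5367], 'moment': [0.4794, -0.1665, -0.0291], 'opening': 0.4874, 'gripper_force': 29.765} ya 84.97 q [-6.680e-01  8.600e-02  1.878e+00  2.000e-03  1.179e+00 -2.152e+00]
```

Request:
move_arm:
  deltas:
    - [0.6,0,0.0002,0.0003,-4]
    - [0.6,0,0,0,-4]
    - [0.6,0,0,0.0003,-4]
    - [0.6,0,0,0,-4]
    - [0.6,0,0,0,-4]
    - [0.6,0,0,0,-4]
    - [0.6,0,0,0,-4]
    - [0.6,0,0,0,0]
    - [0.6,0,0,0,0]
    - [0.6,0,0,0,0]

```text
t: 6.97
tool_pos: [0.4959, -0.3232, 0.1099]
tool_rot: [0.284, 0.959, -0.0, 0.001]
force: [0.0, -0.4, 5.9]
opening: 0.483
gripper_force: 29.8
```

```bash
python3 st.py; python3 - <<'E'
from h import *
w=grab('wrist');a=grab('side')
A=cv2.resize(a['img'][170:270,260:360],None,fx=4,fy=4,interpolation=3)
C=np.hstack([A,cv2.resize(w['img'][150:400,195:445],(400,400))]);cv2.imwrite('pics/c3.png',C[:,:,::-1])
E
```

```text
{'t': 6.9667, 'tool_pos': [0.4959, -0.3232, 0.1099], 'force': [0.0454, -0.4488, 5.8832], 'moment': [0.117, 0.0353, -0.1042], 'opening': 0.4828, 'gripper_force': 29.7697} ya 56.96 q [-6.680e-01  8.400e-02  1.876e+00  1.000e-03  1.180e+00 -1.663e+00]
```

View pics/c3.png

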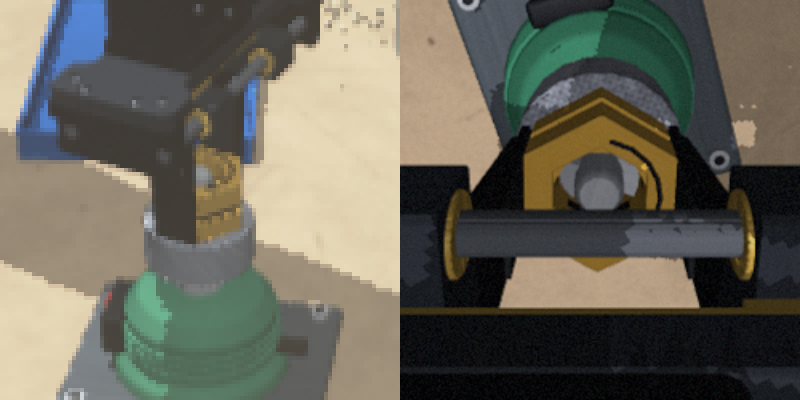

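The nut turns with the gripper and pushes the tool up (+5.9 N). I continue, following the rise in z.

Request:
move_arm:
  deltas:
    - [0.6,0,0,0.0003,0]
    - [0.6,0,0,0.00013,-4]
    - [0.6,0,0,0.00013,-4]
    - [0.6,0,0,0.00013,-4]
    - [0.6,0,0,0.00013,-4]
    - [0.6,0,0,0.00013,-4]
    - [0.6,0,0,0.00013,-4]
    - [0.6,0,0,0.00013,-4]
    - [0.6,0,0,0,0]
    - [0.6,0,0,0,0]

```text
t: 7.9
tool_pos: [0.496, -0.3233, 0.111]
tool_rot: [0.508, 0.861, 0.0, 0.001]
force: [0.3, -0.3, 5.8]
opening: 0.486
gripper_force: 29.8
```

```bash
python3 st.py
```

```text
{'t': 7.9, 'tool_pos': [0.496, -0.3233, 0.111], 'force': [0.3468, -0.2654, 5.8274], 'moment': [-0.003, 0.0026, -0.0383], 'opening': 0.4856, 'gripper_force': 29.766} ya 28.96 q [-0.669  0.083  1.875  0.     1.182 -1.174]
```

Request:
move_arm:
  deltas:
    - [0.6,0,0,0.0004,0]
    - [0.6,0,0,0.00016,-4]
    - [0.6,0,0,0.00016,-4]
    - [0.6,0,0,0.00016,-4]
    - [0.6,0,0,0.00016,-4]
    - [0.6,0,0,0.00016,-4]
    - [0.6,0,0,0.00016,-4]
    - [0.6,0,0,0.00016,-4]
    - [0.6,0,0,0,0]
    - [0.6,0,0,0,0]

```text
t: 8.73
tool_pos: [0.4955, -0.3229, 0.1116]
tool_rot: [0.701, 0.714, 0.0, 0.0]
force: [0.2, 0.7, 3.4]
opening: 0.488
gripper_force: 29.7
```

```bash
python3 st.py
```

```text
{'t': 8.7333, 'tool_pos': [0.4955, -0.3229, 0.1116], 'force': [0.235, 0.6587, 3.4181], 'moment': [0.0155, 0.0663, 0.0165], 'opening': 0.4876, 'gripper_force': 29.7487} ya 1.06 q [-0.668  0.082  1.875  0.     1.184 -0.687]
```

Request:
move_arm:
  deltas:
    - [0.6,0,0,0.0004,0]
    - [0.6,0,0,0.00017,-4]
    - [0.6,0,0,0.00017,-4]
    - [0.6,0,0,0.00017,-4]
    - [0.6,0,0,0.00017,-4]
    - [0.6,0,0,0.00017,-4]
    - [0.6,0,0,0.00017,-4]
    - [0.6,0,0,0.00017,-4]
    - [0.6,0,0,0,0]
    - [0.6,0,0,0,0]

```text
t: 9.57
tool_pos: [0.4954, -0.323, 0.1133]
tool_rot: [0.853, 0.523, 0.0, 0.0]
force: [-0.6, 0.3, 5.0]
opening: 0.484
gripper_force: 29.7
```

```bash
python3 st.py
```

```text
{'t': 9.5667, 'tool_pos': [0.4954, -0.323, 0.1133], 'force': [-0.5567, 0.2954, 5.0059], 'moment': [-0.0173, 0.2358, 0.0105], 'opening': 0.4837, 'gripper_force': 29.7373} ya -26.99 q [-0.669  0.08   1.874  0.     1.187 -0.197]
```

Request:
move_arm:
  deltas:
    - [0.6,0,0,0.0005,0]
    - [0.6,0,0,0.00018,-4]
    - [0.6,0,0,0.00018,-4]
    - [0.6,0,0,0.00018,-4]
    - [0.6,0,0,0.00018,-4]
    - [0.6,0,0,0.00018,-4]
    - [0.6,0,0,0.00018,-4]
    - [0.6,0,0,0.00018,-4]
    - [0.6,0,0,0,0]
    - [0.6,0,0,0,0]

```text
t: 10.4
tool_pos: [0.4955, -0.3229, 0.1151]
tool_rot: [0.954, 0.301, 0.0, 0.0]
force: [-0.3, 1.3, 4.9]
opening: 0.485
gripper_force: 29.7
```

```bash
python3 st.py
```

```text
{'t': 10.4, 'tool_pos': [0.4955, -0.3229, 0.1151], 'force': [-0.3152, 1.2592, 4.8534], 'moment': [0.1374, 0.1973, -0.0612], 'opening': 0.4852, 'gripper_force': 29.7338} ya -55.01 q [-0.668  0.078  1.873  0.     1.19   0.292]
```

Request:
move_arm:
  deltas:
    - [0.6,0,0,0.0006,0]
    - [0.6,0,0,0.0002,-4]
    - [0.6,0,0,0.0002,-4]
    - [0.6,0,0,0.0002,-4]
    - [0.6,0,0,0.0002,-4]
    - [0.6,0,0,0.0002,-4]
    - [0.6,0,0,0.0002,-4]
    - [0.6,0,0,0.0002,-4]
    - [0.6,0,0,0,0]
    - [0.6,0,0,0,0]

```text
t: 11.23
tool_pos: [0.4957, -0.3228, 0.1169]
tool_rot: [0.998, 0.061, 0.0, -0.0]
force: [0.3, 1.8, 5.2]
opening: 0.487
gripper_force: 29.7
```

```bash
python3 st.py
```

```text
{'t': 11.2333, 'tool_pos': [0.4957, -0.3228, 0.1169], 'force': [0.2707, 1.7776, 5.2357], 'moment': [0.1709, 0.1146, -0.0425], 'opening': 0.4868, 'gripper_force': 29.7324} ya -83.03 q [-6.680e-01  7.600e-02  1.872e+00  1.000e-03  1.193e+00  7.810e-01]
```

```bash
python3 - <<'E'
from h import *
w=grab('wrist');a=grab('side')
A=cv2.resize(a['img'][190:265,270:350],(480,450),interpolation=3)
C=np.hstack([A,cv2.resize(w['img'][150:400,195:445],(320,320))[:450] if 0 else cv2.copyMakeBorder(cv2.resize(w['img'][150:400,195:445],(320,320)),0,130,0,0,0)]);cv2.imwrite('pics/c4.png',C[:,:,::-1])
E
```

```text
(no output)
```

View pics/c4.png

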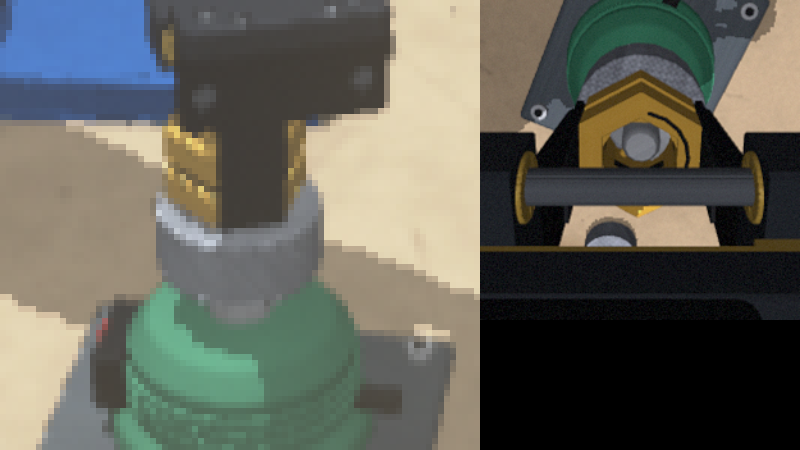

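The nut has risen: the tip now sits lower in its bore, and the nut stays square in the fingers. I continue.

Request:
move_arm:
  deltas:
    - [0.6,0,0,0.0006,0]
    - [0.6,0,0,0.0002,-4]
    - [0.6,0,0,0.0002,-4]
    - [0.6,0,0,0.0002,-4]
    - [0.6,0,0,0.0002,-4]
    - [0.6,0,0,0.0002,-4]
    - [0.6,0,0,0.0002,-4]
    - [0.6,0,0,0.0002,-4]
    - [0.6,0,0,0,0]
    - [0.6,0,0,0,0]

```text
t: 12.17
tool_pos: [0.4958, -0.3229, 0.1188]
tool_rot: [0.983, -0.182, 0.001, -0.0]
force: [1.7, 1.4, 4.5]
opening: 0.487
gripper_force: 29.7
```

```bash
python3 st.py
```

```text
{'t': 12.1667, 'tool_pos': [0.4958, -0.3229, 0.1188], 'force': [1.7079, 1.389, 4.5132], 'moment': [0.2244, -0.1588, 0.0689], 'opening': 0.4867, 'gripper_force': 29.729} ya -110.95 q [-6.680e-01  7.500e-02  1.870e+00  1.000e-03  1.196e+00  1.268e+00]
```

Request:
move_arm:
  deltas:
    - [0.6,0,0,0.0004,0]
    - [0.6,0,0,0.0002,-4]
    - [0.6,0,0,0.0002,-4]
    - [0.6,0,0,0.0002,-4]
    - [0.6,0,0,0.0002,-4]
    - [0.6,0,0,0.0002,-4]
    - [0.6,0,0,0.0002,-4]
    - [0.6,0,0,0.0002,-4]
    - [0.6,0,0,0,0]
    - [0.6,0,0,0,0]

```text
t: 13.0
tool_pos: [0.4957, -0.3234, 0.1206]
tool_rot: [0.91, -0.414, 0.001, 0.0]
force: [2.0, 0.9, 5.9]
opening: 0.485
gripper_force: 29.7
```

```bash
python3 st.py
```

```text
{'t': 13.0, 'tool_pos': [0.4957, -0.3234, 0.1206], 'force': [2.0362, 0.9493, 5.8889], 'moment': [0.0536, -0.204, 0.0214], 'opening': 0.4853, 'gripper_force': 29.7306} ya -138.91 q [-0.669  0.073  1.869 -0.     1.199  1.756]
```

Request:
move_arm:
  deltas:
    - [0.6,0,0,0.0005,0]
    - [0.6,0,0,0.00023,-4]
    - [0.6,0,0,0.00023,-4]
    - [0.6,0,0,0.00023,-4]
    - [0.6,0,0,0.00023,-4]
    - [0.6,0,0,0.00023,-4]
    - [0.6,0,0,0.00023,-4]
    - [0.6,0,0,0.00023,-4]
    - [0.6,0,0,0,0]
    - [0.6,0,0,0,0]

```text
t: 13.83
tool_pos: [0.4954, -0.3235, 0.1226]
tool_rot: [0.783, -0.622, 0.0, 0.0]
force: [1.8, -0.7, 5.4]
opening: 0.485
gripper_force: 29.7
```

```bash
python3 st.py
```

```text
{'t': 13.8333, 'tool_pos': [0.4954, -0.3235, 0.1226], 'force': [1.8272, -0.6864, 5.4244], 'moment': [-0.1831, -0.1311, 0.0206], 'opening': 0.4851, 'gripper_force': 29.7295} ya -166.9 q [-6.690e-01  7.100e-02  1.867e+00 -1.000e-03  1.203e+00  2.244e+00]
```

Request:
move_arm:
  deltas:
    - [0.6,0,0,0.0004,0]
    - [0.6,0,0,0.00023,-4]
    - [0.6,0,0,0.00023,-4]
    - [0.6,0,0,0.00023,-4]
    - [0.6,0,0,0.00023,-4]
    - [0.6,0,0,0.00023,-4]
    - [0.6,0,0,0.00023,-4]
    - [0.6,0,0,0.00023,-4]
    - [0.6,0,0,0.00023,-4]
    - [0.6,0,0,0,0]

```text
t: 14.67
tool_pos: [0.4951, -0.3233, 0.1247]
tool_rot: [-0.58, 0.814, -0.0, -0.0]
force: [0.7, -1.5, 6.3]
opening: 0.481
gripper_force: 29.7
```

```bash
python3 st.py
```

```text
{'t': 14.6667, 'tool_pos': [0.4951, -0.3233, 0.1247], 'force': [0.6514, -1.5065, 6.2701], 'moment': [-0.2483, 0.0107, -0.0258], 'opening': 0.4814, 'gripper_force': 29.7334} ya 160.95 q [-6.690e-01  6.800e-02  1.866e+00 -1.000e-03  1.207e+00  2.805e+00]
```

Request:
move_arm:
  deltas:
    - [0.6,0,0,0.0003,0]
    - [0.6,0,0,0.0003,0]
    - [0.6,0,0,0.0002,0]
    - [0.6,0,0,0,0]
    - [0.6,0,0,0,0]
    - [0.6,0,0,0,0]
    - [0.6,0,0,0,0]
    - [0.6,0,0,0,0]
    - [0.6,0,0,0,0]
    - [0.6,0,0,0,0]

```text
t: 15.5
tool_pos: [0.495, -0.3228, 0.125]
tool_rot: [-0.58, 0.814, 0.0, -0.0]
force: [0.7, -3.3, 2.1]
opening: 0.489
gripper_force: 29.7
```

```bash
python3 st.py;python3 - <<'E'
from h import *
w=grab('wrist');a=grab('side')
A=cv2.resize(a['img'][190:265,270:350],(480,450),interpolation=3)
C=np.hstack([A,cv2.copyMakeBorder(cv2.resize(w['img'][150:400,195:445],(320,320)),0,130,0,0,0)]);cv2.imwrite('pics/c5.png',C[:,:,::-1])
E
```

```text
{'t': 15.5, 'tool_pos': [0.495, -0.3228, 0.125], 'force': [0.7318, -3.283, 2.0914], 'moment': [-0.4734, -0.0104, 0.037], 'opening': 0.4887, 'gripper_force': 29.7222} ya 160.93 q [-0.669  0.068  1.866 -0.     1.208  2.806]
```

View pics/c5.png

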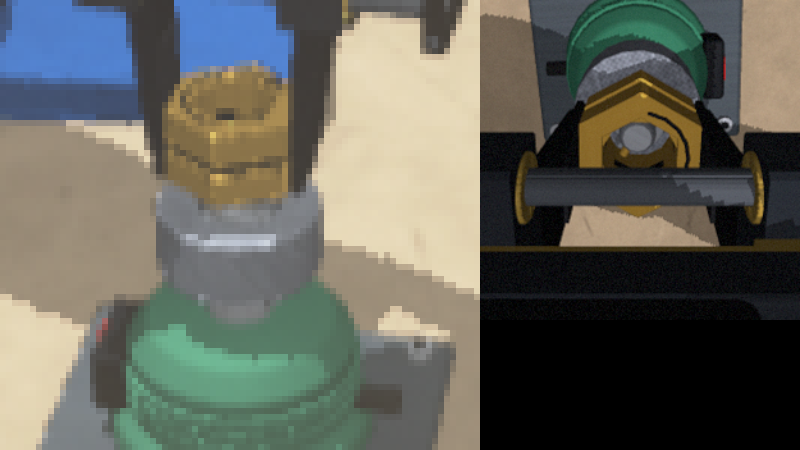

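Request:
move_arm:
  deltas:
    - [0.6,0,-0.0004,0.0004,0]
    - [0.6,0,0,0.0003,0]
    - [0.6,0,0,0.0003,0]
    - [0.6,0,0,0.0003,0]
    - [0.6,0,0,0,0]
    - [0.6,0,0,0,0]
    - [0.6,0,0,0,0]
    - [0.6,0,0,0,0]
    - [0.6,0,0,0,0]
    - [0.6,0,0,0,0]

```text
t: 16.43
tool_pos: [0.4953, -0.3233, 0.1266]
tool_rot: [-0.58, 0.814, 0.0, 0.0]
force: [-0.1, 0.4, -0.8]
opening: 0.485
gripper_force: 29.7
```

```bash
python3 st.py
```

```text
{'t': 16.4333, 'tool_pos': [0.4953, -0.3233, 0.1266], 'force': [-0.0614, 0.4006, -0.8298], 'moment': [0.1312, 0.0973, -0.0186], 'opening': 0.4845, 'gripper_force': 29.7324} ya 160.93 q [-0.669  0.067  1.864  0.     1.211  2.805]
```

Request:
move_arm:
  deltas:
    - [0.6,0,0,0.0003,0]
    - [0.6,0,0,0.0003,0]
    - [0.6,0,0,0.0003,0]
    - [0.6,0,0,0,0]
    - [0.6,0,0,0,0]
    - [0.6,0,0,0,0]
    - [0.6,0,0,0,0]
    - [0.6,0,0,0,0]
    - [0.6,0,0,0,0]
    - [0.6,0,0,0,0]

```text
t: 17.27
tool_pos: [0.4953, -0.3233, 0.1275]
tool_rot: [-0.58, 0.814, 0.0, 0.0]
force: [0.1, 0.1, -0.8]
opening: 0.484
gripper_force: 29.7
```

```bash
python3 st.py
```

```text
{'t': 17.2667, 'tool_pos': [0.4953, -0.3233, 0.1275], 'force': [0.0879, 0.141, -0.7643], 'moment': [0.1034, 0.1488, -0.006], 'opening': 0.4844, 'gripper_force': 29.7326} ya 160.93 q [-0.669  0.066  1.863  0.     1.212  2.805]
```

The nut is free: only its weight shows, with no change after 1 mm more. Lift it straight off.

Request:
move_arm:
  deltas:
    - [0.6,0,0,0.003,0]
    - [0.6,0,0,0.004,0]
    - [0.6,0,0,0.005,0]
    - [0.6,0,0,0.006,0]
    - [0.6,0,0,0.007,0]
    - [0.6,0,0,0.008,0]
    - [0.6,0,0,0.008,0]
    - [0.6,0,0,0.008,0]
    - [0.6,0,0,0.008,0]
    - [0.6,0,0,0.006,0]

```text
t: 18.1
tool_pos: [0.4956, -0.3236, 0.192]
tool_rot: [-0.58, 0.814, -0.001, 0.0]
force: [-0.6, -0.2, -0.6]
opening: 0.49
gripper_force: 29.7
```

Request:
move_arm:
  deltas:
    - [0.6,-0.0016,0.0298,0,7]
    - [0.6,-0.0016,0.0298,0,7]
    - [0.6,-0.0016,0.0298,0,7]
    - [0.6,-0.0016,0.0298,0,7]
    - [0.6,-0.0016,0.0298,0,7]
    - [0.6,-0.0016,0.0298,0,7]
    - [0.6,-0.0016,0.0298,0,7]
    - [0.6,-0.0016,0.0298,0,7]
    - [0.6,-0.0016,0.0298,0,7]
    - [0.6,-0.0016,0.0298,0,7]

```text
t: 18.93
tool_pos: [0.479, -0.024, 0.191]
tool_rot: [0.943, -0.332, 0.0, -0.0]
force: [0.3, -0.4, -1.6]
opening: 0.486
gripper_force: 29.7
```

Request:
move_arm:
  deltas:
    - [0.6,0,0,-0.02,7]
    - [0.6,0,0,-0.03,7]
    - [0.6,0,0,-0.03,7]
    - [0.6,0,0,-0.03,7]
    - [0.6,0,0,-0.03,0]
    - [0.6,0,0,-0.02,0]
    - [0.6,0,0,-0.01,0]
    - [0.6,0,0,0,0]
    - [0.6,0,0,0,0]
    - [0.6,0,0,0,0]

```text
t: 19.77
tool_pos: [0.481, -0.0257, 0.0224]
tool_rot: [0.995, -0.096, 0.002, 0.0]
force: [0.5, -0.0, -1.5]
opening: 0.484
gripper_force: 29.7
```

```bash
python3 st.py
```

```text
{'t': 19.7667, 'tool_pos': [0.481, -0.0257, 0.0224], 'force': [0.4979, -0.044, -1.4509], 'moment': [0.0172, 0.1905, 0.0324], 'opening': 0.4838, 'gripper_force': 29.7325} ya -101.07 q [-0.165 -0.044  2.173  0.     1.01   1.599]
```

Request:
move_arm:
  deltas:
    - [0.6,0,0,-0.005,0]
    - [0.6,0,0,-0.004,0]
    - [0.6,0,0,-0.003,0]
    - [0.6,0,0,-0.002,0]
    - [0.6,0,0,-0.001,0]
    - [0.6,0,0,0,0]
    - [0.6,0,0,0,0]
    - [0.6,0,0,0,0]
    - [0.6,0,0,0,0]
    - [0.6,0,0,0,0]

```text
t: 20.6
tool_pos: [0.4794, -0.0254, 0.0056]
tool_rot: [0.995, -0.096, 0.0, -0.0]
force: [0.2, 0.2, -1.3]
opening: 0.482
gripper_force: 29.7
```

Request:
move_arm:
  deltas:
    - [0.6,0,0,-0.0005,0]
    - [0.6,0,0,-0.0005,0]
    - [0.6,0,0,-0.0005,0]
    - [0.6,0,0,-0.0003,0]
    - [0.6,0,0,0,0]
    - [0.6,0,0,0,0]
    - [0.6,0,0,0,0]
    - [0.6,0,0,0,0]
    - [0.6,0,0,0,0]
    - [0.6,0,0,0,0]

```text
t: 21.43
tool_pos: [0.4793, -0.0254, 0.0037]
tool_rot: [0.995, -0.096, -0.0, 0.0]
force: [-0.2, 0.5, -1.4]
opening: 0.484
gripper_force: 29.7
```

Request:
move_arm:
  deltas:
    - [0.6,0,0,-0.0004,0]
    - [0.6,0,0,-0.0003,0]
    - [0.6,0,0,-0.0003,0]
    - [0.6,0,0,0,0]
    - [0.6,0,0,0,0]
    - [0.6,0,0,0,0]
    - [0.6,0,0,0,0]
    - [0.6,0,0,0,0]
    - [0.6,0,0,0,0]
    - [0.6,0,0,0,0]

```text
t: 22.27
tool_pos: [0.4793, -0.0254, 0.0036]
tool_rot: [0.995, -0.096, -0.0, 0.0]
force: [-4.2, 0.6, 7.6]
opening: 0.482
gripper_force: 29.7
```

Request:
move_arm:
  deltas:
    - [0.6,0,0,0.0005,0]
    - [0.6,0,0,0,0]
    - [0.5,0,0,0,0]
    - [0.48,0,0,0,0]
    - [0.42,0,0,0,0]
    - [0.36,0,0,0,0]
    - [0.36,0,0,0,0]
    - [0.36,0,0,0.003,0]
    - [0.36,0,0,0.005,0]
    - [0.36,0,0,0.01,0]

```text
t: 23.1
tool_pos: [0.478, -0.0252, 0.0205]
tool_rot: [0.995, -0.096, -0.001, -0.0]
force: [0.9, 0.0, 0.8]
opening: 0.637
gripper_force: 0.0
```

```bash
python3 st.py
```

```text
{'t': 23.1, 'tool_pos': [0.478, -0.0252, 0.0205], 'force': [0.861, 0.0132, 0.8147], 'moment': [-0.0133, 0.1764, 0.0016], 'opening': 0.6372, 'gripper_force': 0.0} ya -101.07 q [-0.165 -0.044  2.176 -0.     1.012  1.599]
```

Request:
move_arm:
  deltas:
    - [0.36,0,0,0.02,0]
    - [0.36,0,0,0.03,0]
    - [0.2,0,0,0.035,0]
    - [0,0,0,0.035,0]
    - [0,0,0,0.035,0]
    - [0,0,0,0.03,0]
    - [0,0.0016,-0.0298,0,0]
    - [0,0.0016,-0.0298,0,0]
    - [0,0.0016,-0.0298,0,0]
    - [0,0.0016,-0.0298,0,0]

```text
t: 23.93
tool_pos: [0.4857, -0.1457, 0.2077]
tool_rot: [0.995, -0.096, 0.001, 0.0]
force: [0.4, -0.1, -0.1]
opening: 0.996
gripper_force: 0.0
```

Request:
move_arm:
  deltas:
    - [0,0.0016,-0.0298,0,0]
    - [0,0.0016,-0.0298,0,0]
    - [0,0.0016,-0.0298,0,0]
    - [0,0.0016,-0.0298,0,0]
    - [0,0.0016,-0.0298,0,0]
    - [0,0.0016,-0.0298,0,0]
    - [0,0,0,0,0]
    - [0,0,0,0,0]
    - [0,0,0,0,0]
    - [0,0,0,0,0]

```text
t: 24.77
tool_pos: [0.4953, -0.3223, 0.2065]
tool_rot: [0.995, -0.096, 0.0, -0.0]
force: [-0.2, -0.1, -0.7]
opening: 1.001
gripper_force: 0.0
```

```bash
python3 st.py;python3 - <<'E'
from h import *
w=grab('wrist');a=grab('side');b=grab('top')
A=cv2.resize(a['img'][150:285,250:350],(400,540),interpolation=3)
C=np.hstack([A,cv2.copyMakeBorder(cv2.resize(w['img'][80:330,195:445],(400,400)),0,140,0,0,0)]);cv2.imwrite('pics/c6.png',C[:,:,::-1])
print(proj(a,[.4954,-.3232,.139]),proj(a,[.4954,-.3232,.111]),proj(w,[.4954,-.3232,.139]),proj(w,[.4954,-.3232,.111]))
E
```

```text
{'t': 24.7667, 'tool_pos': [0.4953, -0.3223, 0.2065], 'force': [-0.2158, -0.0897, -0.6891], 'moment': [-0.0031, 0.1644, 0.0068], 'opening': 1.0014, 'gripper_force': 0.0} ya -101.02 q [-0.668 -0.     1.794  0.     1.348  1.095]
[308.54844611 212.39103428] [308.75246506 223.05030624] [320.58650592 211.0996863 ] [320.46857117 201.29085099]
```

View pics/c6.png

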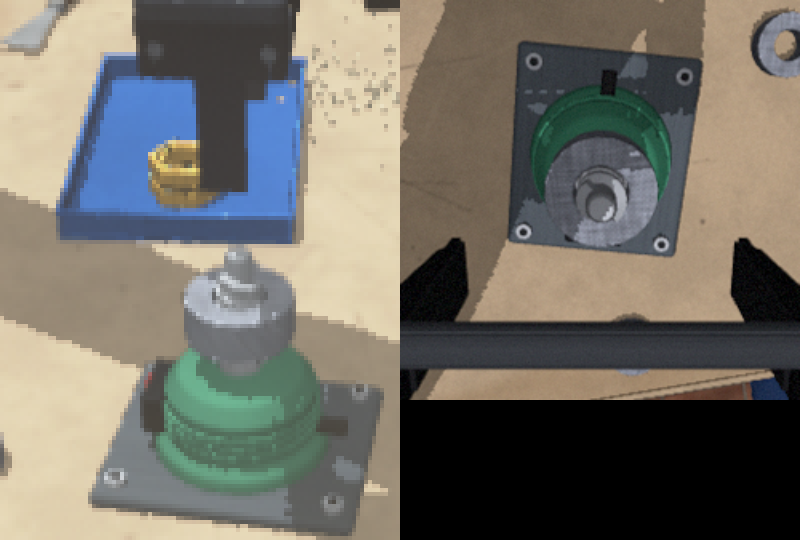

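The nut lies flat in the tray, at crop (182,175). The wheel sits on the spindle, seen in the wrist view at (601,192), centred between the fingers (465 and 735).

Request:
move_arm:
  deltas:
    - [0,0,-0.0008,-0.02,0]
    - [0,0,0,-0.025,0]
    - [0,0,0,-0.025,0]
    - [0,0,0,-0.025,0]
    - [0,0,0,-0.015,0]
    - [0,0,0,-0.01,0]
    - [0.1,0,0,0,0]
    - [0.2,0,0,0,0]
    - [0.28,0,0,0,0]
    - [0.3,0,0,0,0]

```text
t: 25.75
tool_pos: [0.4963, -0.3248, 0.0881]
tool_rot: [0.995, -0.096, 0.001, 0.001]
force: [0.6, 0.1, 0.6]
opening: 0.776
gripper_force: 0.0
```

Request:
move_arm:
  deltas:
    - [0.32,0,0,0,0]
    - [0.33,0,0,0,0]
    - [0.335,0,0,0,0]
    - [0.34,0,0,0,0]
    - [0.345,0,0,0,0]
    - [0.35,0,0,0,0]
    - [0.355,0,0,0,0]
    - [0.36,0,0,0,0]
    - [0.37,0,0,0,0]
    - [0.38,0,0,0,0]

```text
t: 26.58
tool_pos: [0.4953, -0.3241, 0.0863]
tool_rot: [0.995, -0.096, 0.0, -0.0]
force: [0.1, 1.9, 1.8]
opening: 0.645
gripper_force: 30.0
```

```bash
python3 st.py
```

```text
{'t': 26.5833, 'tool_pos': [0.4953, -0.3241, 0.0863], 'force': [0.1492, 1.8718, 1.844], 'moment': [0.2086, 0.1351, -0.0145], 'opening': 0.6453, 'gripper_force': 30.0002} ya -101.07 q [-0.67   0.111  1.89   0.     1.14   1.094]
```

Request:
move_arm:
  deltas:
    - [0.45,0,0.0008,0,0]
    - [0.45,0,0,0.001,0]
    - [0.45,0,0,0.001,0]
    - [0.45,0,0,0.001,0]
    - [0.45,0,0,0.001,0]
    - [0.45,0,0,0.001,0]
    - [0.45,0,0,0.001,0]
    - [0.45,0,0,0,0]
    - [0.45,0,0,0,0]
    - [0.45,0,0,0,0]

```text
t: 27.42
tool_pos: [0.4953, -0.3234, 0.0922]
tool_rot: [0.995, -0.096, -0.0, -0.0]
force: [-0.0, 0.6, -1.4]
opening: 0.643
gripper_force: 30.0
```

```bash
python3 st.py
```

```text
{'t': 27.4167, 'tool_pos': [0.4953, -0.3234, 0.0922], 'force': [-0.0208, 0.5969, -1.3859], 'moment': [-0.0118, 0.188, 0.0118], 'opening': 0.6432, 'gripper_force': 29.9998} ya -101.07 q [-0.669  0.103  1.888 -0.     1.151  1.095]
```

Clean. Lift it clear of the tip at moderate speed.

Request:
move_arm:
  deltas:
    - [0.45,0,0,0.003,0]
    - [0.45,0,0,0.004,0]
    - [0.45,0,0,0.005,0]
    - [0.45,0,0,0.005,0]
    - [0.45,0,0,0.005,0]
    - [0.45,0,0,0.005,0]
    - [0.45,0,0,0.005,0]
    - [0.45,0,0,0.005,0]
    - [0.45,0,0,0.005,0]
    - [0.45,0,0,0.005,0]

```text
t: 28.25
tool_pos: [0.4953, -0.3234, 0.1397]
tool_rot: [0.995, -0.096, 0.0, 0.0]
force: [0.4, 0.4, -0.7]
opening: 0.64
gripper_force: 30.0
```

Request:
move_arm:
  deltas:
    - [0.45,0,0,0.006,0]
    - [0.45,0,0,0.008,0]
    - [0.45,0,0,0.01,0]
    - [0.45,0,0,0.012,0]
    - [0.45,0,0,0.014,0]
    - [0.45,0,0,0.01,0]
    - [0.45,0,0,0,0]
    - [0.45,0,0,0,0]
    - [0.45,0,0,0,0]
    - [0.45,0,0,0,0]

```text
t: 29.08
tool_pos: [0.4948, -0.323, 0.1981]
tool_rot: [0.995, -0.096, -0.001, -0.0]
force: [0.1, -0.3, -0.4]
opening: 0.644
gripper_force: 30.0
```

```bash
python3 st.py; python3 - <<'E'
from h import *
b=grab('top')
# nut in tray
h=cv2.cvtColor(b['img'],cv2.COLOR_RGB2HSV);m=((h[...,0]>14)&(h[...,0]<32)&(h[...,1]>108)).astype(np.uint8);m[:,:190]=0;m[:,285:]=0;m[:185]=0;m[250:]=0
ys,xs=np.nonzero(m);print(len(xs),pix2z(b,xs.mean(),ys.mean(),.025))
# tray blue region
bl=((h[...,0]>100)&(h[...,0]<125)&(h[...,1]>150)).astype(np.uint8)[150:280,150:320]
c=max(cv2.findContours(bl,0,2)[0],key=cv2.contourArea);q=cv2.boxPoints(cv2.minAreaRect(c))+[150,150]
for p in q: print(pix2z(b,*p,.015)[:2])
E
```

```text
{'t': 29.0833, 'tool_pos': [0.4948, -0.323, 0.1981], 'force': [0.058, -0.2843, -0.3606], 'moment': [-0.0329, 0.1474, 0.0528], 'opening': 0.6439, 'gripper_force': 29.9998} ya -101.07 q [-0.669  0.007  1.801  0.     1.335  1.095]
166 [ 0.47926296 -0.02626049  0.025     ]
[0.42480703 0.17084988]
[0.5884505  0.14896384]
[ 0.55026162 -0.10188539]
[ 0.38653139 -0.07779787]
```

Request:
move_arm:
  deltas:
    - [0.45,0,0.04,0,0]
    - [0.45,0,0.04,0,0]
    - [0.45,0,0.04,0,0]
    - [0.45,0,0.04,0,0]
    - [0.45,0,0.04,0,0]
    - [0.45,0,0.04,0,0]
    - [0.45,0,0.04,0,0]
    - [0.45,0,0.04,0,0]
    - [0.45,0,0.04,0,0]
    - [0.45,0,0.04,0,0]

```text
t: 29.97
tool_pos: [0.4945, 0.0785, 0.1986]
tool_rot: [0.995, -0.097, -0.0, 0.0]
force: [0.5, -0.9, -0.3]
opening: 0.644
gripper_force: 30.0
```

Request:
move_arm:
  deltas:
    - [0.45,0,0.006,-0.02,0]
    - [0.45,0,0,-0.03,0]
    - [0.45,0,0,-0.03,0]
    - [0.45,0,0,-0.03,0]
    - [0.45,0,0,-0.03,0]
    - [0.45,0,0,-0.025,0]
    - [0.45,0,0,-0.012,0]
    - [0.45,0,0,-0.006,0]
    - [0.45,0,0,0,0]
    - [0.45,0,0,0,0]

```text
t: 30.8
tool_pos: [0.4962, 0.0827, 0.0172]
tool_rot: [0.995, -0.096, 0.001, -0.0]
force: [0.4, 0.3, 0.3]
opening: 0.645
gripper_force: 30.0
```

Request:
move_arm:
  deltas:
    - [0.45,0,0,-0.003,0]
    - [0.45,0,0,-0.002,0]
    - [0.45,0,0,-0.001,0]
    - [0.45,0,0,0,0]
    - [0.45,0,0,0,0]
    - [0.45,0,0,0,0]
    - [0.45,0,0,0,0]
    - [0.45,0,0,0,0]
    - [0.45,0,0,0,0]
    - [0.45,0,0,0,0]

```text
t: 31.63
tool_pos: [0.4953, 0.0826, 0.0102]
tool_rot: [0.995, -0.096, 0.0, 0.0]
force: [-0.1, 0.1, -0.9]
opening: 0.64
gripper_force: 30.0
```

```bash
python3 st.py
```

```text
{'t': 31.6333, 'tool_pos': [0.4953, 0.0826, 0.0102], 'force': [-0.0812, 0.1142, -0.8807], 'moment': [-0.0388, 0.2095, 0.0191], 'opening': 0.6403, 'gripper_force': 29.9998} ya -101.07 q [ 0.058  0.024  2.13  -0.     0.987  1.822]
```

Request:
move_arm:
  deltas:
    - [0.45,0,0,-0.002,0]
    - [0.45,0,0,-0.0015,0]
    - [0.45,0,0,-0.001,0]
    - [0.45,0,0,-0.0005,0]
    - [0.45,0,0,0,0]
    - [0.45,0,0,0,0]
    - [0.45,0,0,0,0]
    - [0.45,0,0,0,0]
    - [0.45,0,0,0,0]
    - [0.45,0,0,0,0]

```text
t: 32.47
tool_pos: [0.4954, 0.0826, 0.0053]
tool_rot: [0.995, -0.096, 0.0, -0.0]
force: [0.1, -0.4, -0.3]
opening: 0.642
gripper_force: 30.0
```

Request:
move_arm:
  deltas:
    - [0.45,0,0,-0.0004,0]
    - [0.45,0,0,-0.0003,0]
    - [0.45,0,0,-0.0003,0]
    - [0.45,0,0,0,0]
    - [0.45,0,0,0,0]
    - [0.45,0,0,0,0]
    - [0.45,0,0,0,0]
    - [0.45,0,0,0,0]
    - [0.45,0,0,0,0]
    - [0.45,0,0,0,0]

```text
t: 33.3
tool_pos: [0.4953, 0.0826, 0.0043]
tool_rot: [0.995, -0.096, 0.0, -0.0]
force: [-1.5, -0.1, 1.4]
opening: 0.643
gripper_force: 30.0
```

Contact. Settle slightly, then open partway and rise.

Request:
move_arm:
  deltas:
    - [0.45,0,0,-0.0003,0]
    - [0.45,0,0,0,0]
    - [0.34,0,0,0,0]
    - [0.32,0,0,0,0]
    - [0.28,0,0,0,0]
    - [0.22,0,0,0,0]
    - [0.2,0,0,0,0]
    - [0.2,0,0,0.002,0]
    - [0.2,0,0,0.006,0]
    - [0.2,0,0,0.015,0]

```text
t: 34.13
tool_pos: [0.4935, 0.0825, 0.0255]
tool_rot: [0.995, -0.096, -0.002, 0.0]
force: [-0.4, 0.1, 0.7]
opening: 0.797
gripper_force: 0.0
```

Request:
move_arm:
  deltas:
    - [0.2,0,0,0.03,0]
    - [0.2,0,0,0.04,0]
    - [0.2,0,0,0.04,0]
    - [0.2,0,0,0.04,0]
    - [0.2,-0.02,0.03,0.02,0]
    - [0.2,-0.02,0.035,0,0]
    - [0.2,-0.02,0.035,0,0]
    - [0.2,-0.02,0.035,0,0]
    - [0.2,-0.02,0.035,0,0]
    - [0.2,0,0,0,0]

```text
t: 34.97
tool_pos: [0.3921, 0.2572, 0.1977]
tool_rot: [0.996, -0.093, -0.0, -0.001]
force: [-0.4, -0.8, 0.0]
opening: 0.798
gripper_force: 0.0
```

```bash
python3 st.py;python3 - <<'E'
from h import *
a=grab('side');b=grab('top')
A=cv2.resize(a['img'][130:300,230:400],(400,400),interpolation=3)
B=cv2.resize(b['img'][100:280,170:350],(400,400),interpolation=3)
cv2.imwrite('pics/c7.png',np.hstack([A,B])[:,:,::-1])
E
```

```text
{'t': 34.9667, 'tool_pos': [0.3921, 0.2572, 0.1977], 'force': [-0.4382, -0.7975, 0.0214], 'moment': [-0.0185, 0.1853, -0.0082], 'opening': 0.7977, 'gripper_force': 0.0} ya -100.65 q [ 0.464 -0.282  2.06   0.003  1.362  2.221]
```

View pics/c7.png

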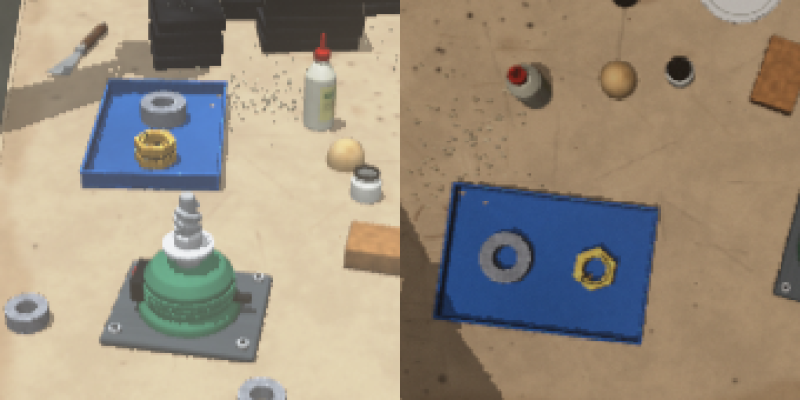

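The wheel (top half, 505,257) and the nut (595,268) both lie flat in the tray. The spindle is bare and the bystanders are where they were.

```bash
python3 -c "
from cell import arm
print(arm.job_done())"
```

```text
the job is handed in; nothing more can be done
None
```

The job is handed in: I unscrewed the nut clockwise until free and laid it flat in the blue tray, then laid the felt wheel flat beside it, in about 35 s with no measured tool force above about 9 N (read at the end of each move call) and the other things on the bench untouched.

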